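# Find the sealed weight case that rattles and present it

## Task

One of the three sealed weight cases in the rack has a weight loose inside: going from the left bay to the right, lift each case clear just above its own bay, shake it briskly lengthwise, a few centimetres to either side of the bay's centre and back a few times, and set it flat in its bay again. Then take the one that rattled (straight away if it is the last) and finish holding it, level and still, a hand's breadth up, its middle over the brass pin on the rack's far rail, with the quiet two in their own bays and the small beaker and vial left alone. Do not put it down or let go: the program ends while holding it.

Things in the scene. Friction and masses are not known exactly. Their poses are not given: they have to be found in the camera images.
- case_a: sealed aluminium case, 100 (its x) x 40 x 40 mm high, 107 long over end latches; about 0.3 to 0.5 kg; origin: centre of underside. All three look alike. Inside is a 0.2 kg steel weight, fixed at the centre in two; in one it slides lengthwise +-28 mm with slight friction (from about 1.2 m/s2 or 7 degrees of tilt) to hard stops, and stays where it slid. Stands in a bay.
- case_b: sealed aluminium case, 100 (its x) x 40 x 40 mm high, 107 long over end latches; about 0.3 to 0.5 kg; origin: centre of underside. All three look alike. Inside is a 0.2 kg steel weight, fixed at the centre in two; in one it slides lengthwise +-28 mm with slight friction (from about 1.2 m/s2 or 7 degrees of tilt) to hard stops, and stays where it slid. Stands in a bay.
- case_c: sealed aluminium case, 100 (its x) x 40 x 40 mm high, 107 long over end latches; about 0.3 to 0.5 kg; origin: centre of underside. All three look alike. Inside is a 0.2 kg steel weight, fixed at the centre in two; in one it slides lengthwise +-28 mm with slight friction (from about 1.2 m/s2 or 7 degrees of tilt) to hard stops, and stays where it slid. Stands in a bay.
- rack: fixed grey plastic rack, 132 mm (its x, away from the robot) x 327 mm (its y, to the left); three bays at 105 mm pitch, floor 6 mm thick. Rails along the near and far edges, 10 mm wide and 16 high, leave 112 mm between them; the bays are parted only by stubs 13 mm high, 22 mm long, at the rails. Origin: centre of underside
- bay_1 (a point): centre of the LEFT bay's floor, 6 mm above the worktop; axes as the rack's
- bay_2 (a point): centre of the MIDDLE bay's floor, 6 mm above the worktop; axes as the rack's
- bay_3 (a point): centre of the RIGHT bay's floor, 6 mm above the worktop; axes as the rack's
- index (a point): tip of the brass pin (8 mm thick, 31 mm above the worktop) in the middle of the rack's far rail, 61 mm beyond the middle bay's centre. A horizontal steel bar of the lattice runs across behind it at x = 0.57, z = 0.34, and another at z = 0.52: keep the hand on the near side.
- small_beaker: bystander: small glass beaker, 55 mm wide, 66 mm high, behind the rack under the bar, origin under its middle; leave alone
- vial: bystander: small capped vial, 24 mm wide, 48 mm high, left behind the rack, origin under its middle; leave alone

How it is judged:
On the way, in this order (a step that is already met when the one before it is completed fails the run):
1. the case from the left bay, held lifted over its own bay, is shaken to the far side of the bay's centre (((z of case_a in the frame of bay_1 above 0.03 m and x of case_a in the frame of bay_1 above 0.012 m and y of case_a in the frame of bay_1 between -0.04 and 0.04 m and linear speed of case_a above 0.1 m/s and contact force between the fingers and case_a above 1 N and horizontal distance between each of case_b, case_c and bay_1 above 0.065 m) or (z of case_b in the frame of bay_1 above 0.03 m and x of case_b in the frame of bay_1 above 0.012 m and y of case_b in the frame of bay_1 between -0.04 and 0.04 m and linear speed of case_b above 0.1 m/s and contact force between the fingers and case_b above 1 N and horizontal distance between each of case_a, case_c and bay_1 above 0.065 m) or (z of case_c in the frame of bay_1 above 0.03 m and x of case_c in the frame of bay_1 above 0.012 m and y of case_c in the frame of bay_1 between -0.04 and 0.04 m and linear speed of case_c above 0.1 m/s and contact force between the fingers and case_c above 1 N and horizontal distance between each of case_a, case_b and bay_1 above 0.065 m))).
2. the case from the left bay, held lifted over its own bay, is shaken back to the near side of the bay's centre (((z of case_a in the frame of bay_1 above 0.03 m and x of case_a in the frame of bay_1 below -0.012 m and y of case_a in the frame of bay_1 between -0.04 and 0.04 m and linear speed of case_a above 0.1 m/s and contact force between the fingers and case_a above 1 N and horizontal distance between each of case_b, case_c and bay_1 above 0.065 m) or (z of case_b in the frame of bay_1 above 0.03 m and x of case_b in the frame of bay_1 below -0.012 m and y of case_b in the frame of bay_1 between -0.04 and 0.04 m and linear speed of case_b above 0.1 m/s and contact force between the fingers and case_b above 1 N and horizontal distance between each of case_a, case_c and bay_1 above 0.065 m) or (z of case_c in the frame of bay_1 above 0.03 m and x of case_c in the frame of bay_1 below -0.012 m and y of case_c in the frame of bay_1 between -0.04 and 0.04 m and linear speed of case_c above 0.1 m/s and contact force between the fingers and case_c above 1 N and horizontal distance between each of case_a, case_b and bay_1 above 0.065 m))).
3. the case from the middle bay, held lifted over its own bay, is shaken to the far side of the bay's centre (((z of case_a in the frame of bay_2 above 0.03 m and x of case_a in the frame of bay_2 above 0.012 m and y of case_a in the frame of bay_2 between -0.04 and 0.04 m and linear speed of case_a above 0.1 m/s and contact force between the fingers and case_a above 1 N and horizontal distance between each of case_b, case_c and bay_2 above 0.065 m) or (z of case_b in the frame of bay_2 above 0.03 m and x of case_b in the frame of bay_2 above 0.012 m and y of case_b in the frame of bay_2 between -0.04 and 0.04 m and linear speed of case_b above 0.1 m/s and contact force between the fingers and case_b above 1 N and horizontal distance between each of case_a, case_c and bay_2 above 0.065 m) or (z of case_c in the frame of bay_2 above 0.03 m and x of case_c in the frame of bay_2 above 0.012 m and y of case_c in the frame of bay_2 between -0.04 and 0.04 m and linear speed of case_c above 0.1 m/s and contact force between the fingers and case_c above 1 N and horizontal distance between each of case_a, case_b and bay_2 above 0.065 m))).
4. the case from the middle bay, held lifted over its own bay, is shaken back to the near side of the bay's centre (((z of case_a in the frame of bay_2 above 0.03 m and x of case_a in the frame of bay_2 below -0.012 m and y of case_a in the frame of bay_2 between -0.04 and 0.04 m and linear speed of case_a above 0.1 m/s and contact force between the fingers and case_a above 1 N and horizontal distance between each of case_b, case_c and bay_2 above 0.065 m) or (z of case_b in the frame of bay_2 above 0.03 m and x of case_b in the frame of bay_2 below -0.012 m and y of case_b in the frame of bay_2 between -0.04 and 0.04 m and linear speed of case_b above 0.1 m/s and contact force between the fingers and case_b above 1 N and horizontal distance between each of case_a, case_c and bay_2 above 0.065 m) or (z of case_c in the frame of bay_2 above 0.03 m and x of case_c in the frame of bay_2 below -0.012 m and y of case_c in the frame of bay_2 between -0.04 and 0.04 m and linear speed of case_c above 0.1 m/s and contact force between the fingers and case_c above 1 N and horizontal distance between each of case_a, case_b and bay_2 above 0.065 m))).
5. the case from the right bay, held lifted over its own bay, is shaken to the far side of the bay's centre (((z of case_a in the frame of bay_3 above 0.03 m and x of case_a in the frame of bay_3 above 0.012 m and y of case_a in the frame of bay_3 between -0.04 and 0.04 m and linear speed of case_a above 0.1 m/s and contact force between the fingers and case_a above 1 N and horizontal distance between each of case_b, case_c and bay_3 above 0.065 m) or (z of case_b in the frame of bay_3 above 0.03 m and x of case_b in the frame of bay_3 above 0.012 m and y of case_b in the frame of bay_3 between -0.04 and 0.04 m and linear speed of case_b above 0.1 m/s and contact force between the fingers and case_b above 1 N and horizontal distance between each of case_a, case_c and bay_3 above 0.065 m) or (z of case_c in the frame of bay_3 above 0.03 m and x of case_c in the frame of bay_3 above 0.012 m and y of case_c in the frame of bay_3 between -0.04 and 0.04 m and linear speed of case_c above 0.1 m/s and contact force between the fingers and case_c above 1 N and horizontal distance between each of case_a, case_b and bay_3 above 0.065 m))).
6. the case from the right bay, held lifted over its own bay, is shaken back to the near side of the bay's centre (((z of case_a in the frame of bay_3 above 0.03 m and x of case_a in the frame of bay_3 below -0.012 m and y of case_a in the frame of bay_3 between -0.04 and 0.04 m and linear speed of case_a above 0.1 m/s and contact force between the fingers and case_a above 1 N and horizontal distance between each of case_b, case_c and bay_3 above 0.065 m) or (z of case_b in the frame of bay_3 above 0.03 m and x of case_b in the frame of bay_3 below -0.012 m and y of case_b in the frame of bay_3 between -0.04 and 0.04 m and linear speed of case_b above 0.1 m/s and contact force between the fingers and case_b above 1 N and horizontal distance between each of case_a, case_c and bay_3 above 0.065 m) or (z of case_c in the frame of bay_3 above 0.03 m and x of case_c in the frame of bay_3 below -0.012 m and y of case_c in the frame of bay_3 between -0.04 and 0.04 m and linear speed of case_c above 0.1 m/s and contact force between the fingers and case_c above 1 N and horizontal distance between each of case_a, case_b and bay_3 above 0.065 m))).
At the end, for the whole second after the job is handed in: the rattling case is held still by the gripper alone, level within 0.25 rad, underside 90 to 250 mm above the worktop, centre within 30 mm sideways of the brass pin; both quiet cases stand flat and still in their own bays, within 45 mm of their start (((distance between loose_weight and case_a below 0.045 m and horizontal distance between case_a and index below 0.03 m and height (world z) of case_a between 0.09 and 0.25 m and angle between case_a's own z axis and vertical below 0.25 rad and linear speed of case_a below 0.03 m/s and contact force between the fingers and case_a above 2 N and contact force between case_a and rack below 0.05 N and contact force between case_a and case_b below 0.05 N and distance of each of case_b, case_c from where it was at the start of the episode below 0.045 m and angle between each of case_b, case_c's own z axis and vertical below 0.08 rad and linear speed of each of case_b, case_c below 0.02 m/s and contact force between case_a and case_c below 0.05 N) or (distance between loose_weight and case_b below 0.045 m and horizontal distance between case_b and index below 0.03 m and height (world z) of case_b between 0.09 and 0.25 m and angle between case_b's own z axis and vertical below 0.25 rad and linear speed of case_b below 0.03 m/s and contact force between the fingers and case_b above 2 N and contact force between case_b and rack below 0.05 N and contact force between case_b and case_a below 0.05 N and distance of each of case_a, case_c from where it was at the start of the episode below 0.045 m and angle between each of case_a, case_c's own z axis and vertical below 0.08 rad and linear speed of each of case_a, case_c below 0.02 m/s and contact force between case_b and case_c below 0.05 N) or (distance between loose_weight and case_c below 0.045 m and horizontal distance between case_c and index below 0.03 m and height (world z) of case_c between 0.09 and 0.25 m and angle between case_c's own z axis and vertical below 0.25 rad and linear speed of case_c below 0.03 m/s and contact force between the fingers and case_c above 2 N and contact force between case_c and rack below 0.05 N and contact force between case_c and case_a below 0.05 N and distance of each of case_a, case_b from where it was at the start of the episode below 0.045 m and angle between each of case_a, case_b's own z axis and vertical below 0.08 rad and linear speed of each of case_a, case_b below 0.02 m/s and contact force between case_c and case_b below 0.05 N))); the arm keeps its last pose, push and grip.
It fails at once if a bystander is moved more than 30 mm (distance of any of small_beaker, vial from where it was at the start of the episode above 0.03 m).
It also fails if it takes over 72 s, if anything falls off the work surface, if the arm or the gripper's body presses on something with over 40 N, if the wrist force passes 120 N, or if a joint passes its speed limit or range.

## Robot

A 6-joint arm with a two-finger parallel gripper is mounted at the origin on a cart in front of the work surface, level with it; the furniture and walls round the work are solid. World frame = base frame: x ahead of the robot, y to its left, z up, the work surface at z = 0. Lengths are in m, angles in rad, forces in N, time in s.
With the tool pointing down it reaches from about 0.375 to 0.9 m from the base axis. Payload 3.1 kg.
Tool frame: the origin (TCP) lies between the finger pads; the fingertips stand manip.finger_overhang ahead of it and the grasp point (between the pads) lies 5 mm behind it (manip.finger_overhang is the distance from the TCP to the fingertips, in m); z points along the fingers, y is the line along which they close (so a half turn about z gives the same grasp; the last joint's range is limited). The gripper opens to 85 mm and grips with 20 to 120 N. Pads are 22 mm wide; open, the fingers measure 114 mm over their backs; the gripper's body (76 mm by 85 mm) begins 54 mm behind the grasp point. The pads swing forward as they close: fully open they stand 13 mm farther back than shut.
Start: joints at [1.161, 0.527, 1.433, -0, 1.181, -0.178], TCP at [0.144, 0.608, 0.245] pointing down, gripper open.
Joint ranges: [-3.08, 3.08], [-0.75, 2.2], [0.22, 2.44], [-1.43, 4.57], [0, 2.65], [-2.85, 2.85]. Speed limits (rad/s): [2.79, 2.79, 3.14, 3.14, 3.14, 3.14].

## Interface

Orientations are given as a unit quaternion [x, y, z, w].
In Python, from station import manip gives the robot as it stands.
- The arm moves only by the tool drive_tool, never from a script. Its argument "plan" is a list of rows, each a list of 7 numbers: the shift along the tool's x, y, z in m, then the turn, a rotation vector about the tool's x, y, z in degrees, then the opening, from -1 (shut) to 1 (fully open). In form: [[x, y, z, wx, wy, wz, gripper], ...]. A call has 1 to 10 rows; each row shifts and turns the commanded pose from where the row before left it, along the tool's axes as they then stand; what a row does not reach is not made up. A row lasts 1/10 s, in which the tool goes at most 50 mm and 8.59 degrees, less where a joint would pass 70% of its speed; a pose out of reach is approached as far as the arm can. A call is refused whole if a number of a shift passes 0.05 or a number of a turn 8.59, either way. A call with a gripper value outside its range is refused whole. The fingers move at their own pace and stop on an object; "newtons" is the grip in N (left out, the last holds). Time passes only in rows, so rows that do not move let the fingers close. It gives the time, the measured TCP pose, the force, the opening and the grip force at its end, in the units of the state.
- manip.sense(): the state, without advancing time (a new reading comes with each control period).
- manip.snapshot(name): name is "side" or "top"; returns a dict with "image" (384x512x3 uint8, red, green, blue), "z_map" (384x512 float32, m along the optical axis (not along the pixel's ray), 0 where there is no reading), "fov_y" (degrees; the focal length in pixels is half the picture's height over the tangent of half this angle, whatever the lens; pixels are square), "cx", "cy" (the principal point, pixels), "k1" (the pictures are not rectified: a ray, as slopes to the right and down, at radius r is drawn at 1 + k1 r^2 times it, then the intrinsics apply), "extrinsics" (4x4, takes a point from camera to world coordinates). Camera axes: x right, y up, looking along -z (the intrinsics and any distortion apply to the point x, -y, -z); pixel columns grow to the right and rows downward; lengths in m; the calibration is good to about 2 mm. A picture is of the moment at which its call begins.
- manip.sign_off(): hands the job in; it is judged then, once.
The state is a dict: "t": time; "q": joint angles; "qd": joint speeds; "tau": joint torques, N m; "tcp_pos": TCP position; "tool_rot": TCP orientation; "force": force on the tool from outside, world axes, zero at the start; "ft_torque": the same for the moment, N m; "finger_gap": opening from 0.0 (shut) to 1.0 (fully open); "gripper_force": force on a finger pad.
Only numpy, scipy, OpenCV 4.12 (cv2) and the standard library are available. Lean on these libraries where they do the work, as an engineer would, in place of code of your own. Each camera call takes 0.05 s, during which the arm holds its last target. There are 200 camera calls.

## Working session

There is one attempt and no reset: what is moved stays moved. The work goes in short steps, Python scripts to look and compute and a tool call to move; the robot and the scene stay as the last step left them, time stands still between calls to the robot, and variables do not carry over. Pictures are saved under pics/ and viewed, at most 10 in all, crops included, and the job is handed in when it is done.

Besides the shell and the picture viewer there is one more tool, called as name([rows], argument=value, ...), one row to a line, values as JSON. drive_tool: Moves the arm, as the interface text tells. Its arguments: {"type":"object","properties":{"plan":{"type":"array"},"newtons":{"type":"number"}},"required":["plan"]}

```bash
mkdir -p pics; cat > h.py <<'E'
import numpy as np, cv2
from station import manip
from scipy.spatial.transform import Rotation as R
def cloud(s):
    h,w=s["z_map"].shape; f=h/2/np.tan(np.radians(s["fov_y"])/2)
    K=np.array([[f,0,s["cx"]],[0,f,s["cy"]],[0,0,1.]])
    u,v=np.meshgrid(np.arange(w),np.arange(h))
    p=cv2.undistortPoints(np.stack([u,v],-1).reshape(-1,1,2).astype(float),K,np.array([s["k1"],0,0,0,0.])).reshape(h,w,2)
    z=s["z_map"]; P=np.stack([p[...,0]*z,-p[...,1]*z,-z,np.ones_like(z)],-1)
    W=P@np.array(s["extrinsics"]).T
    W=W[...,:3]; W[z==0]=np.nan
    return W
E
python3 - <<'E'
from h import *
for n in ("top","side"):
    s=manip.snapshot(n); np.save(n+"_w.npy",cloud(s)); cv2.imwrite(f"pics/{n}0.png",s["image"][...,::-1])
print(manip.finger_overhang,manip.sense(),s["extrinsics"])
E
```

```text
0.014 {'t': 0.1, 'q': array([ 1.16050574e+00,  5.28347844e-01,  1.43376422e+00,  3.56803080e-06,
        1.18143129e+00, -1.78486583e-01]), 'qd': array([ 0.00183255, -0.00329301, -0.00273053, -0.00137209, -0.0002485 ,
        0.00217792]), 'tau': array([-7.99266691e-04, -4.43305743e+01, -1.78585446e+01, -2.57683332e-04,
        3.87923777e-03,  1.03963611e-06]), 'tcp_pos': array([0.1432952 , 0.60771632, 0.24445021]), 'tool_rot': array([ 1.15643307e-01,  9.93290327e-01, -9.32910473e-04, -2.84581021e-04]), 'force': array([-0.47934864,  0.35782296, -0.88929678]), 'ft_torque': array([-0.0095101 ,  0.02689502, -0.01834113]), 'gripper_force': 0.0, 'finger_gap': 0.9972588861086468} [[ 0.82279497  0.38547297 -0.41763504  0.0958717 ]
 [-0.56832151  0.56369172 -0.59938494 -0.2395781 ]
 [ 0.00437072  0.73052189  0.68287529  0.70702399]
 [ 0.          0.          0.          1.        ]]
```

View pics/top0.png

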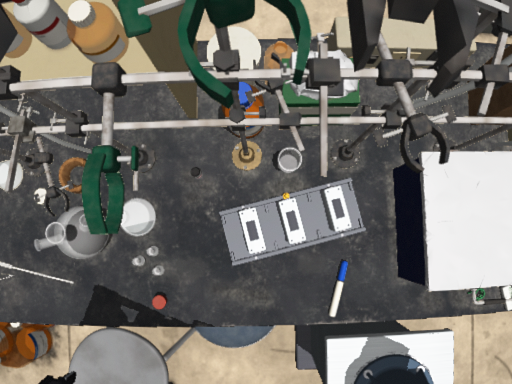

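View pics/side0.png

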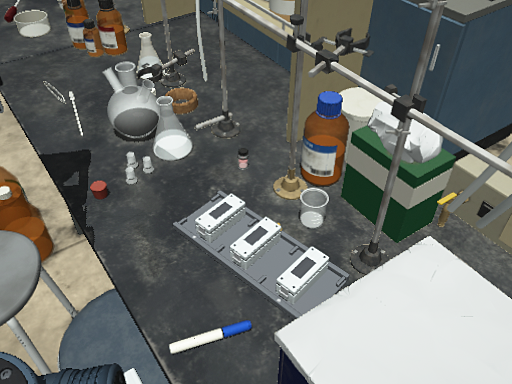

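```bash
python3 - <<'E'
from h import *
W=np.load("top_w.npy"); z=W[...,2]
m=((z>.038)&(z<.055)&(W[...,0]<.75)).astype(np.uint8)
n,l,st,c=cv2.connectedComponentsWithStats(m)
for i in range(1,n):
    if st[i,4]>60:
        p=W[l==i]; r=cv2.minAreaRect((p[:,:2]*1000).astype(np.float32)); print(st[i],r,p[:,2].mean(),p.mean(0))
m=((z>.012)&(z<.02)&(W[...,0]<.75)).astype(np.uint8)
n,l,st,c=cv2.connectedComponentsWithStats(m)
for i in range(1,n):
    if st[i,4]>60:
        p=W[l==i]; r=cv2.minAreaRect((p[:,:2]*1000).astype(np.float32)); print(st[i],r,p.mean(0))
E
```

```text
[475  88   5  24  90] ((718.4235229492188, -235.3155059814453), (5.977787971496582, 57.459293365478516), 86.103271484375) 0.04640114846224104 [ 0.71968813 -0.23548135  0.04640115]
[  0 162   9  23  98] ((561.1422119140625, 938.9926147460938), (25.320594787597656, 55.0853385925293), 87.558349609375) 0.047277390295950204 [0.56139536 0.93645653 0.04727739]
[396 166   9 113 280] ((423.0692138671875, -13.61987590789795), (4.659932613372803, 258.6612548828125), 89.78656768798828) 0.04614049263503872 [ 0.41546786 -0.01398368  0.04614049]
[191 168  10   9  72] ((549.1693725585938, 456.80303955078125), (20.101825714111328, 19.05854034423828), 87.1726303100586) 0.04648277227655234 [0.54935719 0.45696437 0.04648277]
[133 170   6  21 114] ((534.1390991210938, 598.743408203125), (47.27653884887695, 13.338274955749512), 0.5317731499671936) 0.04335831580874036 [0.53249166 0.59793541 0.04335832]
[324 186  27  45 727] ((458.98956298828125, 131.71983337402344), (101.58308410644531, 39.747467041015625), 12.609421730041504) 0.04520949632296474 [0.45812485 0.13238867 0.0452095 ]
[279 198  27  46 778] ((4
[... 1092 characters left out ...]
2622070312), 88.01197814941406) [0.4459072  0.57657913 0.0158022 ]
[232 218 134  48 580] ((384.1867370605469, 222.22946166992188), (31.22696304321289, 326.4029235839844), 13.19251537322998) [0.3755946  0.21613736 0.01520444]
[330 261  18  56 315] ((271.5326843261719, 129.44371032714844), (16.288043975830078, 131.86959838867188), 74.9659652709961) [0.27117885 0.12943091 0.01508505]
[502 285  10  14  92] ((239.01708984375, -303.1936340332031), (32.28842544555664, 24.4197998046875), 24.570117950439453) [ 0.23892255 -0.30136652  0.01429016]
[357 355  76  29 671] ((70.73078918457031, -5.734764099121094), (187.3302001953125, 69.63723754882812), 85.26985168457031) [0.07406241 0.00417862 0.01428599]
```

The top view shows the cases at about (251,231), (292,221) and (338,209), with the brass pin at (286,195) and the beaker at (289,160). From the depth data:

| Item | Result |
|---|---|
| Rack yaw | about 13° |
| Case 1 | (0.412, 0.328) |
| Case 2 | (0.432, 0.237) |
| Case 3 | (0.459, 0.132) |
| Bay centres | (0.410, 0.337), (0.434, 0.235), (0.458, 0.132) |
| Pin | about (0.493, 0.248) |

The side view shows the same layout, with the vial at (242,158).

I'll turn the tool so that its x axis points along rack −x and its y axis along rack +y.

drive_tool([
  [0, 0, 0, 0, 0, -5.3, 1],
  [0, 0, 0, 0, 0, -5.3, 1],
  [0, 0, 0, 0, 0, -5.3, 1],
  [0, 0, 0, 0, 0, -5.3, 1],
  [0, 0, 0, 0, 0, -5.2, 1],
  [-0.02, -0.033, 0, 0, 0, 0, 1],
  [-0.02, -0.033, 0, 0, 0, 0, 1],
  [-0.02, -0.033, 0, 0, 0, 0, 1],
  [-0.02, -0.033, 0, 0, 0, 0, 1],
  [-0.02, -0.033, 0, 0, 0, 0, 1],
], newtons=80)

```text
t: 1.1
tcp_pos: [0.279, 0.4689, 0.2449]
tool_rot: [-0.114, 0.993, -0.0, -0.0]
force: [0.5, -0.8, -0.8]
finger_gap: 1.0
gripper_force: 0.0
```

drive_tool([
  [-0.02, -0.033, 0, 0, 0, 0, 1],
  [-0.02, -0.033, 0, 0, 0, 0, 1],
  [-0.02, -0.033, 0, 0, 0, 0, 1],
  [-0.02, -0.033, 0, 0, 0, 0, 1],
  [-0.017, -0.033, 0, 0, 0, 0, 1],
  [0, 0, 0.03, 0, 0, 0, 1],
  [0, 0, 0.03, 0, 0, 0, 1],
  [0, 0, 0.03, 0, 0, 0, 1],
  [0, 0, 0.02, 0, 0, 0, 1],
  [0, 0, 0, 0, 0, 0, 1],
])

```text
t: 2.1
tcp_pos: [0.4083, 0.3304, 0.1325]
tool_rot: [-0.114, 0.993, -0.001, -0.003]
force: [-0.2, 0.1, 0.4]
finger_gap: 0.998
gripper_force: 0.0
```

```bash
cat >> h.py <<'E'
def rel(t):
    s=manip.sense(); r=R.from_quat(s["tool_rot"]); M=r.as_matrix()
    print("t",s["t"],"pos",s["tcp_pos"].round(4),"xaxis deg",np.degrees(np.arctan2(M[1,0],M[0,0])).round(2),"z",M[:,2].round(4),"F",s["force"].round(2),"T",s["ft_torque"].round(3),"Ttool",r.inv().apply(s["ft_torque"]).round(3),"gap",round(s["finger_gap"],3),"g",s["gripper_force"])
    if t is not None: print("shift tool:",(M.T@(np.array(t)-s["tcp_pos"])).round(4))
E
python3 - <<'E'
from h import *
rel([.4122,.3284,.028])
W=np.load("top_w.npy"); z=W[...,2]
p=W[188:202,278:294].reshape(-1,3); print(p[(p[:,2]>.022)&(p[:,2]<.036)&(p[:,0]>.47)].mean(0))
E
```

```text
t 2.1 pos [0.4083 0.3304 0.1325] xaxis deg -166.9 z [-0.0066 -0.0033 -1.    ] F [-0.21  0.15  0.41] T [-0.017  0.001 -0.028] Ttool [0.017 0.005 0.029] gap 0.998 g 0.0
shift tool: [-0.0042 -0.0026  0.1045]
[0.48895381 0.24845536 0.0287877 ]
```

drive_tool([
  [-0.004, -0.003, 0.025, 0, 0, 0, 1],
  [0, 0, 0.03, 0, 0, 0, 1],
  [0, 0, 0.03, 0, 0, 0, 1],
  [0, 0, 0.019, 0, 0, 0, 1],
  [0, 0, 0, 0, 0, 0, 1],
  [0, 0, 0, 0, 0, 0, -1],
  [0, 0, 0, 0, 0, 0, -1],
  [0, 0, 0, 0, 0, 0, -1],
  [0, 0, 0, 0, 0, 0, -1],
  [0, 0, 0, 0, 0, 0, -1],
], newtons=80)

```text
t: 3.1
tcp_pos: [0.4158, 0.3301, 0.033]
tool_rot: [-0.114, 0.993, 0.0, 0.001]
force: [1.0, -1.5, 5.9]
finger_gap: 0.452
gripper_force: 83.1
```

drive_tool([
  [0, 0, 0, 0, 0, 0, -1],
  [0, 0, 0, 0, 0, 0, -1],
])

```text
t: 3.3
tcp_pos: [0.4158, 0.3301, 0.033]
tool_rot: [-0.114, 0.993, 0.0, 0.001]
force: [-0.0, -0.7, 5.8]
finger_gap: 0.457
gripper_force: 83.1
```

drive_tool([
  [0, 0, -0.02, 0, 0, 0, -1],
  [0, 0, -0.025, 0, 0, 0, -1],
  [0, 0, -0.015, 0, 0, 0, -1],
  [0, 0, 0, 0, 0, 0, -1],
  [0, 0, 0, 0, 0, 0, -1],
  [0, 0, 0, 0, 0, 0, -1],
])

```text
t: 3.9
tcp_pos: [0.414, 0.3291, 0.0905]
tool_rot: [-0.114, 0.993, -0.0, -0.001]
force: [0.0, 1.0, -4.9]
finger_gap: 0.454
gripper_force: 81.8
```

```bash
python3 - <<'E'
from h import *
rel([.4102+.0025,.3368-.0085,.095])
E
```

```text
t 3.9 pos [0.414  0.3291 0.0905] xaxis deg -166.88 z [-0.002 -0.001 -1.   ] F [ 0.01  1.01 -4.94] T [ 0.012 -0.028  0.003] Ttool [-0.005 -0.03  -0.003] gap 0.454 g 81.80198729038239
shift tool: [ 0.0015 -0.0005 -0.0045]
```

drive_tool([
  [-0.035, 0, 0, 0, 0, 0, -1],
  [0.035, 0, 0, 0, 0, 0, -1],
  [0.035, 0, 0, 0, 0, 0, -1],
  [-0.035, 0, 0, 0, 0, 0, -1],
  [-0.035, 0, 0, 0, 0, 0, -1],
  [0, 0, 0, 0, 0, 0, -1],
  [0, 0, 0, 0, 0, 0, -1],
  [0, 0, 0, 0, 0, 0, -1],
  [0, 0, 0, 0, 0, 0, -1],
])

```text
t: 4.8
tcp_pos: [0.4475, 0.337, 0.0905]
tool_rot: [-0.114, 0.993, -0.0, -0.001]
force: [-0.3, 0.9, -4.5]
finger_gap: 0.449
gripper_force: 82.0
```

```bash
python3 - <<'E'
from h import *
rel(None)
E
```

```text
t 4.8 pos [0.4475 0.337  0.0905] xaxis deg -166.87 z [-0.0026 -0.0012 -1.    ] F [-0.25  0.89 -4.54] T [-0.017 -0.005  0.015] Ttool [ 0.018 -0.001 -0.015] gap 0.449 g 81.96791768074036
```

drive_tool([
  [0.035, 0, 0, 0, 0, 0, -1],
  [0.035, 0, 0, 0, 0, 0, -1],
  [-0.035, 0, 0, 0, 0, 0, -1],
  [-0.035, 0, 0, 0, 0, 0, -1],
  [0.035, 0, 0, 0, 0, 0, -1],
  [0.035, 0, 0, 0, 0, 0, -1],
  [0, 0, 0, 0, 0, 0, -1],
  [0, 0, 0, 0, 0, 0, -1],
  [0, 0, 0, 0, 0, 0, -1],
  [0, 0, 0, 0, 0, 0, -1],
])

```text
t: 5.8
tcp_pos: [0.3819, 0.3221, 0.0915]
tool_rot: [-0.114, 0.993, 0.0, 0.001]
force: [0.9, -0.8, -4.3]
finger_gap: 0.451
gripper_force: 82.0
```

```bash
python3 - <<'E'
from h import *
rel([.414,.3291,.0905])
E
```

```text
t 5.8 pos [0.3819 0.3221 0.0915] xaxis deg -166.89 z [ 1.6e-03  8.0e-04 -1.0e+00] F [ 0.9  -0.79 -4.33] T [-0.04  -0.012 -0.024] Ttool [ 0.042 -0.003  0.024] gap 0.451 g 82.0384955406189
shift tool: [-0.0329 -0.0005  0.0011]
```

```bash
cat >> h.py <<'E'
def avg(n=5):
    T=[]
    for _ in range(n):
        manip.snapshot("top"); s=manip.sense(); T.append(R.from_quat(s["tool_rot"]).inv().apply(s["ft_torque"]))
    print(np.round(T,3)[:,1],np.mean(T,0).round(3))
E
python3 - <<'E'
from h import *
avg()
E
```

```text
[-0.013 -0.027 -0.013 -0.05  -0.034] [ 0.007 -0.027 -0.009]
```

drive_tool([
  [-0.015, 0, 0, 0, 0, 0, -1],
  [-0.018, 0, 0, 0, 0, 0, -1],
  [0, 0, 0.025, 0, 0, 0, -1],
  [0, 0, 0.02, 0, 0, 0, -1],
  [0, 0, 0.006, 0, 0, 0, -1],
  [0, 0, 0.004, 0, 0, 0, -1],
  [0, 0, 0.004, 0, 0, 0, -1],
  [0, 0, 0, 0, 0, 0, -1],
])

```text
t: 6.85
tcp_pos: [0.4135, 0.3295, 0.0332]
tool_rot: [-0.114, 0.993, 0.0, 0.001]
force: [-0.2, -0.3, -4.7]
finger_gap: 0.455
gripper_force: 82.2
```

```bash
python3 - <<'E'
from h import *
rel([.4158,.3301,.033])
E
```

```text
t 6.85 pos [0.4135 0.3295 0.0332] xaxis deg -166.87 z [ 1.6e-03  8.0e-04 -1.0e+00] F [-0.17 -0.35 -4.74] T [ 0.007  0.023 -0.005] Ttool [-0.012  0.021  0.005] gap 0.455 g 82.22612679004669
shift tool: [-0.0024  0.0001  0.0002]
```

drive_tool([
  [0, 0, 0.002, 0, 0, 0, -1],
  [0, 0, 0.001, 0, 0, 0, -1],
  [0, 0, 0, 0, 0, 0, -1],
])

```text
t: 7.15
tcp_pos: [0.4136, 0.3295, 0.033]
tool_rot: [-0.114, 0.993, 0.0, 0.002]
force: [-4.2, -2.5, 20.4]
finger_gap: 0.453
gripper_force: 85.3
```

drive_tool([
  [0, 0, -0.001, 0, 0, 0, 1],
  [0, 0, 0, 0, 0, 0, 1],
  [0, 0, 0, 0, 0, 0, 1],
  [0, 0, 0, 0, 0, 0, 1],
  [0, 0, 0, 0, 0, 0, 1],
  [0, 0, 0, 0, 0, 0, 1],
  [0, 0, -0.025, 0, 0, 0, 1],
  [0, 0, -0.025, 0, 0, 0, 1],
  [0, 0, -0.025, 0, 0, 0, 1],
  [0, 0, 0, 0, 0, 0, 1],
])

```text
t: 8.15
tcp_pos: [0.4147, 0.3301, 0.1079]
tool_rot: [-0.114, 0.993, 0.001, 0.003]
force: [1.2, 0.6, 0.6]
finger_gap: 0.998
gripper_force: 0.0
```

```bash
python3 - <<'E'
from h import *
rel([.4319,.2368,.032])
E
```

```text
t 8.15 pos [0.4147 0.3301 0.1079] xaxis deg -166.87 z [ 0.0055  0.0027 -1.    ] F [1.2  0.56 0.63] T [ 0.005 -0.029 -0.045] Ttool [ 0.002 -0.029  0.045] gap 0.998 g 0.0
shift tool: [ 0.0049 -0.0949  0.0757]
```

drive_tool([
  [0.002, -0.03, 0, 0, 0, 0, 1],
  [0.003, -0.04, 0, 0, 0, 0, 1],
  [0, -0.025, 0, 0, 0, 0, 1],
  [0, 0, 0, 0, 0, 0, 1],
  [0, 0, 0, 0, 0, 0, 1],
])

```text
t: 8.65
tcp_pos: [0.4295, 0.2352, 0.1047]
tool_rot: [-0.113, 0.994, 0.0, -0.001]
force: [-0.2, -0.4, 0.0]
finger_gap: 0.999
gripper_force: 0.0
```

```bash
python3 - <<'E'
from h import *
rel([.4319,.2368,.032])
s=manip.snapshot("side"); cv2.imwrite("pics/s1.png",cv2.resize(s["image"][170:330,150:370,::-1],None,fx=3,fy=3))
E
```

```text
t 8.65 pos [0.4295 0.2352 0.1047] xaxis deg -166.98 z [-1.2e-03 -1.0e-04 -1.0e+00] F [-0.22 -0.41  0.02] T [-0.019  0.    -0.015] Ttool [0.018 0.005 0.015] gap 0.999 g 0.0
shift tool: [-0.0028  0.001   0.0727]
```

View pics/s1.png

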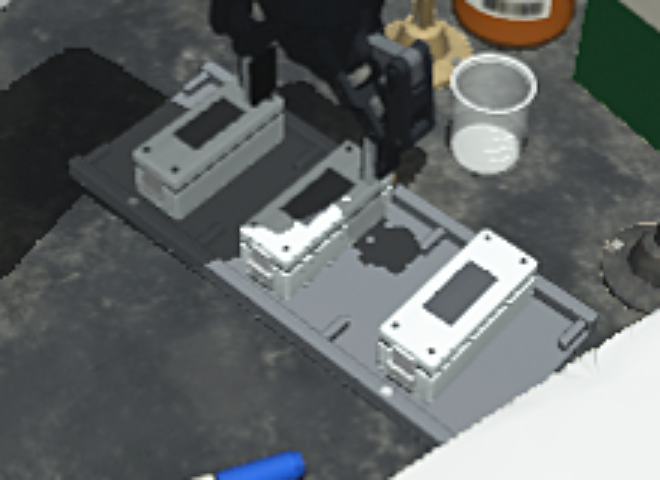

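The crop shows the left case flat in its bay at about (210,145). The open gripper is over the middle case at about (315,215). Now I'll grasp case 2.

drive_tool([
  [-0.002, 0.001, 0.025, 0, 0, 0, 1],
  [0, 0, 0.03, 0, 0, 0, 1],
  [0, 0, 0.017, 0, 0, 0, 1],
  [0, 0, 0, 0, 0, 0, -1],
  [0, 0, 0, 0, 0, 0, -1],
  [0, 0, 0, 0, 0, 0, -1],
  [0, 0, 0, 0, 0, 0, -1],
  [0, 0, 0, 0, 0, 0, -1],
  [0, 0, 0, 0, 0, 0, -1],
  [0, 0, 0, 0, 0, 0, -1],
])

```text
t: 9.7
tcp_pos: [0.432, 0.2375, 0.0345]
tool_rot: [-0.114, 0.993, 0.0, 0.001]
force: [-1.3, 2.6, 6.6]
finger_gap: 0.454
gripper_force: 83.4
```

drive_tool([
  [0, 0, -0.02, 0, 0, 0, -1],
  [0, 0, -0.025, 0, 0, 0, -1],
  [0, 0, -0.015, 0, 0, 0, -1],
  [0, 0, 0, 0, 0, 0, -1],
  [0, 0, 0, 0, 0, 0, -1],
  [0, 0, 0, 0, 0, 0, -1],
])

```text
t: 10.3
tcp_pos: [0.4305, 0.2366, 0.0924]
tool_rot: [-0.114, 0.993, -0.0, -0.001]
force: [0.1, 0.1, -4.5]
finger_gap: 0.45
gripper_force: 82.2
```

```bash
python3 - <<'E'
from h import *
rel([.434,.2345,.0905]); avg(3)
E
```

```text
t 10.3 pos [0.4305 0.2366 0.0924] xaxis deg -166.89 z [-2.2e-03 -7.0e-04 -1.0e+00] F [ 0.09  0.13 -4.48] T [ 0.017  0.016 -0.016] Ttool [-0.02   0.012  0.016] gap 0.45 g 82.24020481109619
shift tool: [-0.0029 -0.0028  0.0019]
[-0.003 -0.026 -0.069] [-0.002 -0.033  0.024]
```

drive_tool([
  [-0.038, 0, 0, 0, 0, 0, -1],
  [0.035, 0, 0, 0, 0, 0, -1],
  [0.035, 0, 0, 0, 0, 0, -1],
  [-0.035, 0, 0, 0, 0, 0, -1],
  [-0.035, 0, 0, 0, 0, 0, -1],
  [0, 0, 0, 0, 0, 0, -1],
  [0, 0, 0, 0, 0, 0, -1],
  [0, 0, 0, 0, 0, 0, -1],
  [0, 0, 0, 0, 0, 0, -1],
])

```text
t: 11.35
tcp_pos: [0.4668, 0.2452, 0.0928]
tool_rot: [-0.114, 0.993, -0.0, -0.001]
force: [-0.1, 0.2, -4.0]
finger_gap: 0.452
gripper_force: 83.4
```

```bash
python3 - <<'E'
from h import *
rel(None); avg(4)
E
```

```text
t 11.35 pos [0.4668 0.2452 0.0928] xaxis deg -166.87 z [-2.8e-03 -8.0e-04 -1.0e+00] F [-0.11  0.16 -4.05] T [ 0.002  0.051 -0.025] Ttool [-0.014  0.049  0.025] gap 0.452 g 83.44533026218414
[0.035 0.041 0.096 0.071] [0.012 0.061 0.007]
```

drive_tool([
  [0.035, 0, 0, 0, 0, 0, -1],
  [0.035, 0, 0, 0, 0, 0, -1],
  [-0.035, 0, 0, 0, 0, 0, -1],
  [-0.035, 0, 0, 0, 0, 0, -1],
  [0.035, 0, 0, 0, 0, 0, -1],
  [0.035, 0, 0, 0, 0, 0, -1],
  [0, 0, 0, 0, 0, 0, -1],
  [0, 0, 0, 0, 0, 0, -1],
  [0, 0, 0, 0, 0, 0, -1],
  [0, 0, 0, 0, 0, 0, -1],
])

```text
t: 12.55
tcp_pos: [0.4019, 0.2301, 0.0936]
tool_rot: [-0.114, 0.993, 0.0, 0.001]
force: [0.2, 0.2, -4.6]
finger_gap: 0.452
gripper_force: 83.5
```

```bash
python3 - <<'E'
from h import *
rel([.432,.2375,.0345]); avg(4)
E
```

```text
t 12.55 pos [0.4019 0.2301 0.0936] xaxis deg -166.88 z [ 2.7e-03  8.0e-04 -1.0e+00] F [ 0.25  0.2  -4.65] T [ 0.04  -0.041  0.034] Ttool [-0.03  -0.049 -0.033] gap 0.452 g 83.51982951164246
shift tool: [-0.0309  0.0004  0.0592]
[-0.041 -0.028 -0.019 -0.045] [ 0.022 -0.033  0.006]
```

drive_tool([
  [-0.015, 0, 0, 0, 0, 0, -1],
  [-0.016, 0, 0, 0, 0, 0, -1],
  [0, 0, 0.025, 0, 0, 0, -1],
  [0, 0, 0.02, 0, 0, 0, -1],
  [0, 0, 0.006, 0, 0, 0, -1],
  [0, 0, 0.004, 0, 0, 0, -1],
  [0, 0, 0.004, 0, 0, 0, -1],
  [0, 0, 0.002, 0, 0, 0, -1],
  [0, 0, 0, 0, 0, 0, -1],
])

```text
t: 13.65
tcp_pos: [0.4308, 0.2368, 0.0346]
tool_rot: [-0.114, 0.993, 0.0, 0.001]
force: [-2.1, 0.7, 10.7]
finger_gap: 0.45
gripper_force: 85.3
```

Case 2 is back on its bay floor. I'll release it and go to case 3.

drive_tool([
  [0, 0, 0, 0, 0, 0, 1],
  [0, 0, 0, 0, 0, 0, 1],
  [0, 0, 0, 0, 0, 0, 1],
  [0, 0, 0, 0, 0, 0, 1],
  [0, 0, 0, 0, 0, 0, 1],
  [0, 0, 0, 0, 0, 0, 1],
  [0, 0, -0.025, 0, 0, 0, 1],
  [0, 0, -0.025, 0, 0, 0, 1],
  [0, 0, -0.025, 0, 0, 0, 1],
  [0, 0, 0, 0, 0, 0, 1],
])

```text
t: 14.65
tcp_pos: [0.4321, 0.2373, 0.1098]
tool_rot: [-0.114, 0.993, 0.0, 0.003]
force: [0.5, -0.2, 0.3]
finger_gap: 0.998
gripper_force: 0.0
```

drive_tool([
  [0, -0.03, 0, 0, 0, 0, 1],
  [-0.001, -0.04, 0, 0, 0, 0, 1],
  [-0.001, -0.037, 0, 0, 0, 0, 1],
  [0, 0, 0, 0, 0, 0, 1],
  [0, 0, 0, 0, 0, 0, 1],
])

```text
t: 15.15
tcp_pos: [0.4563, 0.1322, 0.1066]
tool_rot: [-0.113, 0.994, 0.0, -0.001]
force: [0.2, 0.4, -0.6]
finger_gap: 1.005
gripper_force: 0.0
```

```bash
python3 - <<'E'
from h import *
rel([.4582,.1320,.033])
E
```

```text
t 15.15 pos [0.4563 0.1322 0.1066] xaxis deg -167.03 z [-1.7e-03  1.0e-04 -1.0e+00] F [ 0.2   0.43 -0.61] T [-0.058 -0.005 -0.008] Ttool [0.058 0.008 0.008] gap 1.005 g 0.0
shift tool: [-0.0019 -0.0007  0.0735]
```

drive_tool([
  [-0.002, -0.001, 0.025, 0, 0, 0, 1],
  [0, 0, 0.03, 0, 0, 0, 1],
  [0, 0, 0.018, 0, 0, 0, 1],
  [0, 0, 0, 0, 0, 0, -1],
  [0, 0, 0, 0, 0, 0, -1],
  [0, 0, 0, 0, 0, 0, -1],
  [0, 0, 0, 0, 0, 0, -1],
  [0, 0, 0, 0, 0, 0, -1],
  [0, 0, 0, 0, 0, 0, -1],
  [0, 0, 0, 0, 0, 0, -1],
])

```text
t: 16.15
tcp_pos: [0.4593, 0.1328, 0.0355]
tool_rot: [-0.114, 0.993, 0.0, 0.001]
force: [-0.5, 2.7, 6.8]
finger_gap: 0.457
gripper_force: 81.9
```

drive_tool([
  [0, 0, -0.02, 0, 0, 0, -1],
  [0, 0, -0.025, 0, 0, 0, -1],
  [0, 0, -0.015, 0, 0, 0, -1],
  [0, 0, 0, 0, 0, 0, -1],
  [0, 0, 0, 0, 0, 0, -1],
  [0, 0, 0, 0, 0, 0, -1],
])

```text
t: 16.75
tcp_pos: [0.458, 0.1323, 0.0935]
tool_rot: [-0.114, 0.993, 0.0, -0.001]
force: [-1.0, -0.9, -3.9]
finger_gap: 0.455
gripper_force: 81.7
```

drive_tool([
  [-0.036, 0, 0, 0, 0, 0, -1],
  [0.035, 0, 0, 0, 0, 0, -1],
  [0.035, 0, 0, 0, 0, 0, -1],
  [-0.035, 0, 0, 0, 0, 0, -1],
  [-0.035, 0, 0, 0, 0, 0, -1],
  [0, 0, 0, 0, 0, 0, -1],
  [0, 0, 0, 0, 0, 0, -1],
  [0, 0, 0, 0, 0, 0, -1],
  [0, 0, 0, 0, 0, 0, -1],
])

```text
t: 17.65
tcp_pos: [0.4923, 0.1404, 0.0936]
tool_rot: [-0.114, 0.993, 0.0, -0.002]
force: [-0.2, 0.3, -3.1]
finger_gap: 0.453
gripper_force: 82.3
```

```bash
python3 - <<'E'
from h import *
rel(None); avg(5)
E
```

```text
t 17.65 pos [0.4923 0.1404 0.0936] xaxis deg -166.88 z [-3.e-03 -2.e-04 -1.e+00] F [-0.15  0.31 -3.09] T [0.016 0.015 0.055] Ttool [-0.019  0.011 -0.055] gap 0.453 g 82.34986960887909
[-0.063  0.032 -0.003  0.046 -0.007] [ 0.007  0.001 -0.003]
```

drive_tool([
  [0.035, 0, 0, 0, 0, 0, -1],
  [0.035, 0, 0, 0, 0, 0, -1],
  [-0.035, 0, 0, 0, 0, 0, -1],
  [-0.035, 0, 0, 0, 0, 0, -1],
  [0.035, 0, 0, 0, 0, 0, -1],
  [0.035, 0, 0, 0, 0, 0, -1],
  [0, 0, 0, 0, 0, 0, -1],
  [0, 0, 0, 0, 0, 0, -1],
  [0, 0, 0, 0, 0, 0, -1],
  [0, 0, 0, 0, 0, 0, -1],
])

```text
t: 18.9
tcp_pos: [0.4272, 0.1247, 0.0946]
tool_rot: [-0.114, 0.993, -0.0, 0.001]
force: [0.2, 0.5, -3.1]
finger_gap: 0.446
gripper_force: 82.6
```

```bash
python3 - <<'E'
from h import *
rel([.4582,.1320,.0345]); avg(5)
E
```

```text
t 18.9 pos [0.4272 0.1247 0.0946] xaxis deg -166.88 z [ 2.4e-03  1.0e-04 -1.0e+00] F [ 0.19  0.53 -3.06] T [-0.055  0.007  0.088] Ttool [ 0.052  0.02  -0.088] gap 0.446 g 82.55218863487244
shift tool: [-0.0317  0.0001  0.0601]
[-0.08  -0.022 -0.012 -0.     0.026] [ 0.019 -0.018  0.004]
```

Torque change between the far and near stops was about 0.095 N·m for the middle case and 0.02–0.03 N·m for the other two. The middle case is therefore the rattler. I'll put case 3 back.

drive_tool([
  [-0.015, 0, 0, 0, 0, 0, -1],
  [-0.017, 0, 0, 0, 0, 0, -1],
  [0, 0, 0.025, 0, 0, 0, -1],
  [0, 0, 0.02, 0, 0, 0, -1],
  [0, 0, 0.006, 0, 0, 0, -1],
  [0, 0, 0.004, 0, 0, 0, -1],
  [0, 0, 0.004, 0, 0, 0, -1],
  [0, 0, 0.002, 0, 0, 0, -1],
  [0, 0, 0, 0, 0, 0, -1],
])

```text
t: 20.05
tcp_pos: [0.4572, 0.132, 0.0355]
tool_rot: [-0.114, 0.993, -0.0, 0.001]
force: [-1.8, -0.6, 11.1]
finger_gap: 0.453
gripper_force: 84.7
```

drive_tool([
  [0, 0, 0, 0, 0, 0, 1],
  [0, 0, 0, 0, 0, 0, 1],
  [0, 0, 0, 0, 0, 0, 1],
  [0, 0, 0, 0, 0, 0, 1],
  [0, 0, 0, 0, 0, 0, 1],
  [0, 0, 0, 0, 0, 0, 1],
  [0, 0, -0.025, 0, 0, 0, 1],
  [0, 0, -0.025, 0, 0, 0, 1],
  [0, 0, -0.025, 0, 0, 0, 1],
  [0, 0, 0, 0, 0, 0, 1],
])

```text
t: 21.05
tcp_pos: [0.4586, 0.1321, 0.1107]
tool_rot: [-0.114, 0.993, -0.0, 0.003]
force: [0.2, -0.3, -0.3]
finger_gap: 0.996
gripper_force: 0.0
```

drive_tool([
  [0, 0.03, 0, 0, 0, 0, 1],
  [0.001, 0.04, 0, 0, 0, 0, 1],
  [0.001, 0.037, 0, 0, 0, 0, 1],
  [0, 0, 0, 0, 0, 0, 1],
  [0, 0, 0, 0, 0, 0, 1],
])

```text
t: 21.55
tcp_pos: [0.4298, 0.2362, 0.1075]
tool_rot: [-0.115, 0.993, -0.0, -0.001]
force: [0.1, 0.6, -0.5]
finger_gap: 1.001
gripper_force: 0.0
```

```bash
python3 - <<'E'
from h import *
rel([.4315,.2372,.0335])
s=manip.snapshot("side"); cv2.imwrite("pics/s2.png",cv2.resize(s["image"][170:330,150:370,::-1],None,fx=3,fy=3))
E
```

```text
t 21.55 pos [0.4298 0.2362 0.1075] xaxis deg -166.74 z [-1.4e-03 -6.0e-04 -1.0e+00] F [ 0.11  0.59 -0.45] T [0.03  0.043 0.005] Ttool [-0.039  0.035 -0.005] gap 1.001 g 0.0
shift tool: [-0.002   0.0006  0.074 ]
```

View pics/s2.png

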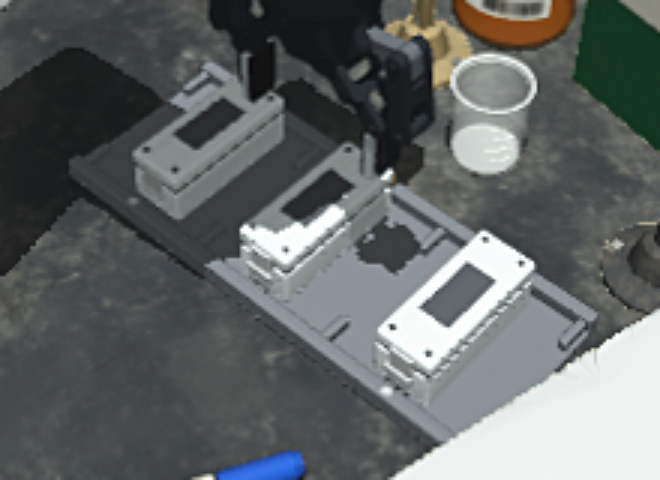

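All three cases sit flat in their bays: left (210,145), middle (315,215), right (455,300). Now I'll take the middle one.

drive_tool([
  [-0.002, 0.001, 0.025, 0, 0, 0, 1],
  [0, 0, 0.03, 0, 0, 0, 1],
  [0, 0, 0.019, 0, 0, 0, 1],
  [0, 0, 0, 0, 0, 0, -1],
  [0, 0, 0, 0, 0, 0, -1],
  [0, 0, 0, 0, 0, 0, -1],
  [0, 0, 0, 0, 0, 0, -1],
  [0, 0, 0, 0, 0, 0, -1],
  [0, 0, 0, 0, 0, 0, -1],
  [0, 0, 0, 0, 0, 0, -1],
])

```text
t: 22.6
tcp_pos: [0.4332, 0.2371, 0.0356]
tool_rot: [-0.114, 0.993, 0.0, 0.001]
force: [0.1, -2.6, 6.8]
finger_gap: 0.448
gripper_force: 83.2
```

drive_tool([
  [0, 0, -0.02, 0, 0, 0, -1],
  [0, 0, -0.025, 0, 0, 0, -1],
  [0, 0, -0.025, 0, 0, 0, -1],
  [0, 0, -0.02, 0, 0, 0, -1],
  [0, 0, -0.015, 0, 0, 0, -1],
  [-0.015, 0, 0, 0, 0, 0, -1],
  [-0.02, 0, 0, 0, 0, 0, -1],
  [-0.015, 0, 0, 0, 0, 0, -1],
  [0, 0, 0, 0, 0, 0, -1],
  [0, 0, 0, 0, 0, 0, -1],
])

```text
t: 23.6
tcp_pos: [0.4796, 0.2482, 0.1388]
tool_rot: [-0.114, 0.993, -0.0, -0.001]
force: [-0.7, -0.5, -5.0]
finger_gap: 0.451
gripper_force: 82.1
```

```bash
python3 - <<'E'
from h import *
rel([.490,.2478,.140])
s=manip.snapshot("side"); cv2.imwrite("pics/s3.png",cv2.resize(s["image"][120:330,150:400,::-1],None,fx=2.8,fy=2.8))
s=manip.snapshot("top"); W=cloud(s); z=W[...,2]
m=((z>.038)&(z<.055)&(W[...,0]<.75)).astype(np.uint8)
for a in ([186,213,324,369],[208,235,239,284]):
    p=W[a[0]:a[1],a[2]:a[3]].reshape(-1,3); p=p[(p[:,2]>.038)&(p[:,2]<.055)]; print(len(p),cv2.minAreaRect((p[:,:2]*1000).astype(np.float32)) if len(p) else "",p[:,2].mean(),p[:,2].std())
E
```

```text
t 23.6 pos [0.4796 0.2482 0.1388] xaxis deg -166.88 z [-2.8e-03 -7.0e-04 -1.0e+00] F [-0.71 -0.49 -4.97] T [ 0.031  0.051 -0.011] Ttool [-0.042  0.042  0.011] gap 0.451 g 82.0618325471878
shift tool: [-0.0101 -0.0027 -0.0012]
210 ((460.8487243652344, 132.68675231933594), (34.71879959106445, 38.10469055175781), 16.814327239990234) 0.0456515279229003 0.0018176631941568462
447 ((429.99542236328125, 332.41094970703125), (63.19894790649414, 39.75152587890625), 12.938138008117676) 0.0451338271508475 0.0016694506299290276
```

View pics/s3.png

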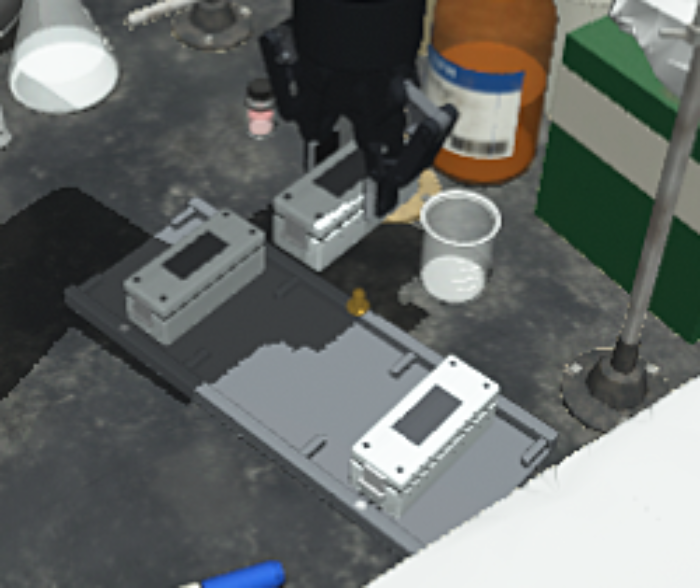

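The case is held level at about (330,205), and the quiet two are flat at (195,275) and (425,430). The pin is at (358,302). I'll do a final 9 mm nudge and let it settle.

drive_tool([
  [-0.004, -0.001, 0, 0, 0, 0, -1],
  [-0.005, -0.001, 0, 0, 0, 0, -1],
  [0, 0, 0, 0, 0, 0, -1],
  [0, 0, 0, 0, 0, 0, -1],
  [0, 0, 0, 0, 0, 0, -1],
  [0, 0, 0, 0, 0, 0, -1],
  [0, 0, 0, 0, 0, 0, -1],
])

```text
t: 24.4
tcp_pos: [0.4901, 0.2485, 0.1393]
tool_rot: [-0.114, 0.993, -0.0, -0.0]
force: [-0.3, -0.4, -3.6]
finger_gap: 0.453
gripper_force: 82.0
```

```bash
python3 - <<'E'
from h import *
rel([.491,.248,.14]); print(np.abs(manip.sense()["qd"]).max()); print(manip.sign_off())
E
```

```text
t 24.4 pos [0.4901 0.2485 0.1393] xaxis deg -166.88 z [-2.e-04 -1.e-04 -1.e+00] F [-0.31 -0.4  -3.63] T [-0.021  0.009 -0.036] Ttool [0.019 0.014 0.036] gap 0.453 g 82.04681932926178
shift tool: [-0.0008 -0.0007 -0.0007]
0.0018196966763802513
the job is handed in; nothing more can be done
None
```

I handed the job in at 24.4 s holding the middle-bay case, the one that rattled, level and still about 110 mm up over the brass pin, with the quiet two flat in their own bays; the judge's result was not shown.

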